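# Charge the nutmeg chute from the flap caddy and dispense into the scoop tray

## Robot

A 6-joint arm with a two-finger parallel gripper is mounted at the origin on the work surface. World frame = base frame: x ahead of the robot, y to its left, z up, the work surface at z = 0. Lengths are in m, angles in rad, forces in N, time in s.
With the tool pointing down it reaches from about 0.35 to 0.875 m from the base axis. Payload 4.2 kg.
Tool frame: the origin (TCP) lies between the finger pads; the fingertips stand 11 mm ahead of it and the grasp point (between the pads) lies 8 mm behind it; z points along the fingers, x is the direction in which the jaws open and shut, and the axes are right-handed (so a half turn about z gives the same grasp; the last joint's range is limited). The gripper opens to 87 mm and grips with 3 to 60 N. Pads are 19 mm wide; open, the fingers measure 117 mm over their backs; the gripper's body (75 mm by 190 mm) begins 51 mm behind the grasp point.
Start: joints at [-0.917, 0.385, 0.008, 0, -1.194, -0.259], TCP at [0.24, -0.577, 0.234] pointing down, gripper open.
Joint ranges: [-3.14, 3.14], [-1.21, 2.06], [-1.07, 1.41], [-3.16, 2.05], [-2.99, -0.16], [-3.1, 3.1]. Speed limits (rad/s): [2.79, 2.79, 3.14, 3.14, 3.14, 3.14].

## Interface

Orientations are given as a unit quaternion [x, y, z, w].
In Python, from cell import arm gives the robot as it stands. The module is installed in compiled form; this text tells all that it offers.
- The arm moves only by the tool drive_tool, never from a script. Its argument "targets" is a list of rows, each a list of 7 numbers: the turn, a rotation vector about the tool's x, y, z in rad, then the shift along the tool's x, y, z in mm, then the opening, from 0 (shut) to 1 (fully open). In form: [[wx, wy, wz, x, y, z, jaw], ...]. A call has 1 to 12 rows; each row shifts and turns the commanded pose from where the row before left it, along the tool's axes as they then stand; what a row does not reach is not made up. A row lasts 1/8 s, in which the tool goes at most 62.5 mm and 10.7 degrees, less where a joint would pass 70% of its speed; a pose out of reach is approached as far as the arm can. A call with a gripper value outside its range is refused whole. The fingers move at their own pace and stop on an object; the grip force is fixed at half the most. Time passes only in rows, so rows that do not move let the fingers close. It gives the time, the measured TCP pose, the force and the opening at its end, in the units of the state.
- arm.get_obs(): the state, without advancing time (a new reading comes with each control period).
- arm.get_image(name): name is "scene" or "top"; returns a dict with "pixels" (480x640x3 uint8, red, green, blue), "K" (3x3 intrinsics, pixels), "R" (3x3) and "t" (3): a world point X has camera coordinates R X + t. Camera axes: x right, y down, z forward; pixel columns grow to the right and rows downward; lengths in m; the calibration is good to about 2 mm. A picture is of the moment at which its call begins. There is no depth.
- arm.close_job(): hands the job in, once; it reports no verdict.
Trained networks look in a picture, given as the dict that the camera call returned (one of the last four; its "shot" number tells which), for a name from the list of things; names that differ only in an ending like _2 or _b are one class to them, and where a whole thing is asked for, a point or a joint stands for the part that bears it (a point fixed in the world has none). Each returns a list of dicts, best first, with "score" (0 to 1); they miss things now and then, are a little off and sometimes report something else, mostly with a low value. They report only what shows in the picture. A call takes as long as a camera call. They do not tell look-alikes from the thing itself.
- arm.outline_of(picture, label): "mask" (480x640 bool, what is visible of it) and "at" ([column, row] in pixels, amid what is visible of it).
- arm.place_of(picture, label): "at" ([column, row] in pixels: a listed point, or the origin of a listed thing).
The state is a dict: "t": time; "q": joint angles; "qvel": joint speeds; "joint_torque": joint torques, N m; "tcp_pos": TCP position; "ee_rot": TCP orientation; "contact_force": force on the tool from outside, world axes, zero at the start; "ft_torque": the same for the moment, N m; "opening": opening from 0.0 (shut) to 1.0 (fully open).
Only numpy, scipy, OpenCV 4.12 (cv2) and the standard library are available. Lean on these libraries where they do the work, as an engineer would, in place of code of your own. Each camera call takes 0.05 s, during which the arm holds its last target.

## Task

Take the flap-fronted steel caddy off its rubber mat and, with the chute's gate shut, tip it over the hopper just far enough (never past about 50 degrees) that the flap swings open and all three nutmegs run down behind the gate, then stand the empty caddy upright near the middle of its mat and let go. Then pull the gate up by its black grip so that all three nutmegs run into the scoop tray, push the gate fully shut again and let go, leaving the tray, the mill, the grinder and the tamping rod where they stand.

Things in the scene. Friction and masses are not known exactly. Their poses are not given: they have to be found in the camera images.
- caddy: Loose steel caddy, 0.3 to 0.5 kg, 110 long (x) x 64 wide (y) x 62 mm high, holding the nutmegs; stands on the mat. Black flat-sided grip bar along x in the middle of its top: 60 long, 14 wide (y), 62 to 100 mm above the underside. Origin: centre of the underside; z up. The mouth end, closed by the flap, is -x; it starts facing roughly -y of the counter, up to 60 degrees either way.
- caddy_lip (a point): Middle of the caddy's lower front (mouth-end) edge, 55 mm from its origin along the caddy's -x, at underside level. The lowest point when the caddy is tipped mouth down; the nutmegs fall just ahead of it. Axes as the caddy's.
- flap (a joint): Caddy's flap, swinging freely about the top front edge, 58 wide x 44 mm long with a small thumb tab. Rad: 0 shut, grows opening outward, to 1.5. Hangs shut when the caddy is upright, opens by about two thirds of the tipping angle, more when nutmegs push it. Mouth: 17 to 59 mm above the underside; inside floor slopes 7 degrees down to the back. Nutmegs come out from about 22 degrees, all by about 30.
- mat: Fixed black rubber mat, 150 x 120 x 4 mm thick, on the counter; origin: centre of its underside (at counter level). The caddy's parking place.
- chute: Fixed galvanized chute with hopper. Origin on the counter below the foot of the gate; z up. The open trough (90 mm wide inside, walls 42 mm) runs downhill along the chute's -y at 28 degrees: floor 64 mm high at the gate, 50 mm at the outlet 26 mm on. The hopper stands over the upper part (+y), open to the trough.
- hopper_mouth (a point): Centre of the hopper's open top, at rim height (188 mm above the counter), 112 mm along the chute's +y from its origin. The mouth is 128 mm (chute x) by 100 mm (chute y) with flared lips on three sides, axes as the chute's; the walls below the flare are 90 x 84 mm.
- gate (a joint): Sliding gate across the trough: metres of lift square to the trough floor, 0 shut (as at the start), 0.045 fully up. Stiff (about 3 N friction), stays where left. A lift of 0.03 or more lets the nutmegs pass.
- gate_grip (a point): Centre of the gate's black grip block, 30 (x) x 16 (y) x 45 mm tall (z), position given for the gate where it is now. Axes are the gate's: z is the pull direction, leaning 28 degrees from vertical towards the chute's -y (downhill); x is the chute's x. Its lower end is 8 mm above the trough walls when shut; the hopper front is about 65 mm uphill.
- tray: Loose scoop tray, open box 150 (x) x 140 (y) x 38 mm high, 4 mm walls, 0.7 kg, under the chute outlet, round black handle to its -y. Origin: centre of the underside. Already in place.
- nutmeg0: Nutmeg 1 of 3: brown egg shape 23 mm diameter, 27 mm long, about 11 g; origin at its centre. Starts inside the caddy.
- nutmeg1: Nutmeg 2 of 3: brown egg shape 23 mm diameter, 27 mm long, about 11 g; origin at its centre. Starts inside the caddy.
- nutmeg2: Nutmeg 3 of 3: brown egg shape 23 mm diameter, 27 mm long, about 11 g; origin at its centre. Starts inside the caddy.
- pepper_mill: chrome pepper mill, waisted, 54 mm diameter, 138 mm tall; loose bystander, origin: centre of the underside.
- grinder: smoked glass grinder with dark steel top, 56 mm diameter, 112 mm tall; loose bystander, origin: centre of the underside.
- tamper: short steel tamping rod standing on its 50 mm disc foot, 108 mm tall; loose bystander, origin: centre of the underside.
There are look-alikes about, which are no part of the job. What is meant by the mat is not green, and is the larger of those in its own colour. Several things have the shape of the caddy; the one meant has the colours described above.

How it is judged:
On the way, in this order (a step that is already met when the one before it is completed fails the run):
1. all three nutmegs lie in the trough behind the shut gate (x of nutmeg0 in the frame of chute between -0.05 and 0.05 m and y of nutmeg0 in the frame of chute between -0.01 and 0.075 m and z of nutmeg0 in the frame of chute between 0.06 and 0.12 m and x of nutmeg1 in the frame of chute between -0.05 and 0.05 m and y of nutmeg1 in the frame of chute between -0.01 and 0.075 m and z of nutmeg1 in the frame of chute between 0.06 and 0.12 m and x of nutmeg2 in the frame of chute between -0.05 and 0.05 m and y of nutmeg2 in the frame of chute between -0.01 and 0.075 m and z of nutmeg2 in the frame of chute between 0.06 and 0.12 m and value of joint gate below 0.005 m), for 0.2 s.
2. the caddy stands upright on its mat, flap shut, let go, nutmegs still behind the shut gate (all of step 1 and horizontal distance between caddy and mat below 0.035 m and height (world z) of caddy below 0.01 m and angle between caddy's own z axis and vertical below 0.08 rad and value of joint flap below 0.12 rad and linear speed of caddy below 0.02 m/s and contact force between the fingers and caddy below 0.1 N), for 0.2 s.
3. the gate is up and all three nutmegs are in the scoop tray (x of nutmeg0 in the frame of tray between -0.075 and 0.075 m and y of nutmeg0 in the frame of tray between -0.07 and 0.07 m and z of nutmeg0 in the frame of tray between 0 and 0.035 m and x of nutmeg1 in the frame of tray between -0.075 and 0.075 m and y of nutmeg1 in the frame of tray between -0.07 and 0.07 m and z of nutmeg1 in the frame of tray between 0 and 0.035 m and x of nutmeg2 in the frame of tray between -0.075 and 0.075 m and y of nutmeg2 in the frame of tray between -0.07 and 0.07 m and z of nutmeg2 in the frame of tray between 0 and 0.035 m and value of joint gate above 0.02 m), for 0.1 s.
At the end, for the whole second after the job is handed in: All three nutmegs are inside the scoop tray, the gate is shut (within 5 mm of home), and the caddy stands upright (within 4.5 degrees) and still on its mat, within 35 mm of the mat's centre, flap shut, not touched (x of nutmeg0 in the frame of tray between -0.075 and 0.075 m and y of nutmeg0 in the frame of tray between -0.07 and 0.07 m and z of nutmeg0 in the frame of tray between 0 and 0.035 m and x of nutmeg1 in the frame of tray between -0.075 and 0.075 m and y of nutmeg1 in the frame of tray between -0.07 and 0.07 m and z of nutmeg1 in the frame of tray between 0 and 0.035 m and x of nutmeg2 in the frame of tray between -0.075 and 0.075 m and y of nutmeg2 in the frame of tray between -0.07 and 0.07 m and z of nutmeg2 in the frame of tray between 0 and 0.035 m and value of joint gate below 0.005 m and horizontal distance between caddy and mat below 0.035 m and height (world z) of caddy below 0.01 m and angle between caddy's own z axis and vertical below 0.08 rad and value of joint flap below 0.12 rad and linear speed of caddy below 0.02 m/s and contact force between the fingers and caddy below 0.1 N).
It fails at once if the caddy is tipped beyond 55 degrees (angle between caddy's own z axis and vertical above 0.96 rad).
It fails at once if the tray is shifted more than 25 mm (distance of tray from where it was at the start of the episode above 0.025 m).
It fails at once if the pepper mill, glass grinder or tamping rod is moved more than 25 mm or knocked over (distance of any of pepper_mill, grinder, tamper from where it was at the start of the episode above 0.025 m or angle between any of pepper_mill, grinder, tamper's own z axis and vertical above 0.4 rad).
It also fails if it takes over 61 s, if anything falls off the work surface, if the arm or the gripper's body presses on something with over 40 N, if the wrist force passes 120 N, or if a joint passes its speed limit or range.

## Working session

There is one attempt and no reset: what is moved stays moved. The work goes in short steps, Python scripts to look and compute and a tool call to move; the robot and the scene stay as the last step left them, time stands still between calls to the robot, and variables do not carry over. Pictures are saved under pics/ and viewed, and the job is handed in when it is done.

Besides the shell and the picture viewer there is one more tool, called after "Emit:" as a command line: name --pt "numbers of a row" for each row, then --argument value for the rest. drive_tool: Moves the arm, as the interface text tells. Its arguments: {"type":"object","properties":{"targets":{"type":"array"}},"required":["targets"]}

```bash
mkdir -p pics; ls
python3 - <<'E'
from cell import arm
import cv2
o=arm.get_obs(); print(o)
for n in ("scene","top"):
    p=arm.get_image(n); cv2.imwrite(f"pics/{n}0.png",p["pixels"][:,:,::-1]); print(n,p["K"],p["R"],p["t"],p["shot"])
    for l in ["caddy","mat","chute","gate","tray","pepper_mill","grinder","tamper","flap"]:
        print(l,[(round(d["score"],2),[round(float(x)) for x in d["at"]],int(d["mask"].sum())) for d in arm.outline_of(p,l)])
    for l in ["caddy","caddy_lip","mat","chute","hopper_mouth","gate_grip","tray","pepper_mill","grinder","tamper"]:
        print("P",l,[(round(d["score"],2),[round(float(x),1) for x in d["at"]]) for d in arm.place_of(p,l)])
E
```

```text
pics
{'t': 0.0, 'q': array([-9.17407538e-01,  3.85552411e-01,  6.61243842e-03, -4.61081727e-04,
       -1.19402955e+00, -2.58604647e-01]), 'qvel': array([ 0.0004325 , -0.00095389, -0.00062303, -0.00132029,  0.00038022,
        0.00028356]), 'joint_torque': array([ 1.06101163e-04, -3.90668607e+01,  1.87402475e+01,  4.21958104e+00,
        1.10075998e-02, -1.95761872e-04]), 'tcp_pos': array([ 0.24016177, -0.57637721,  0.23246249]), 'ee_rot': array([ 5.54773525e-01,  8.32000667e-01,  5.54247290e-04, -9.58865306e-04]), 'contact_force': array([0.58352922, 0.25123609, 0.20197576]), 'ft_torque': array([-0.00071413,  0.05550515,  0.02426962]), 'opening': 1.0076076993022145}
scene [[466.309601     0.         317.71888656]
 [  0.         466.309601   244.80979007]
 [  0.           0.           1.        ]] [[ 0.50817992  0.86115989 -0.01252258]
 [ 0.63783133 -0.38608201 -0.66641719]
 [-0.57872649  0.33067254 -0.74547389]] [-0.36931596 -0.16720779  1.39113916] 1
caddy [(0.71, [370, 241], 1709), (0.65, [453, 293], 2097)]
mat [(0.72, [426, 219], 1674), (0.66, [351, 204], 680), (0.63, [371, 265], 
[... 1380 characters left out ...]
], 879)]
grinder [(0.73, [263, 179], 903)]
tamper [(0.61, [317, 298], 446)]
flap [(0.55, [255, 287], 187), (0.52, [192, 202], 307), (0.52, [230, 277], 1986)]
P caddy [(0.92, [194.1, 184.3]), (0.83, [232.8, 278.9]), (0.24, [319.5, 295.0])]
P caddy_lip [(0.98, [197.3, 205.2]), (0.62, [235.2, 277.1]), (0.56, [255.9, 284.8]), (0.51, [268.7, 188.8])]
P mat [(0.73, [233.8, 277.3]), (0.63, [209.8, 364.6]), (0.56, [140.0, 296.7])]
P chute [(0.82, [422.9, 235.4])]
P hopper_mouth [(0.94, [392.1, 225.3])]
P gate_grip [(0.82, [459.3, 214.9])]
P tray [(0.64, [466.5, 224.8])]
P pepper_mill [(0.72, [306.2, 196.3]), (0.46, [231.5, 274.9])]
P grinder [(0.81, [267.7, 189.0])]
P tamper [(0.73, [317.9, 295.4])]
```

View pics/scene0.png

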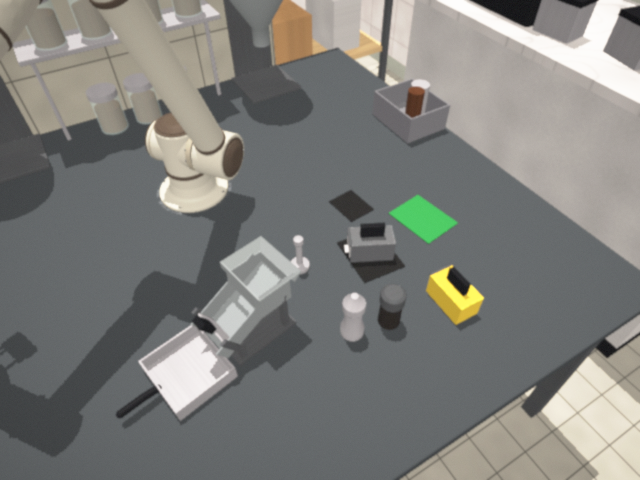

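View pics/top0.png

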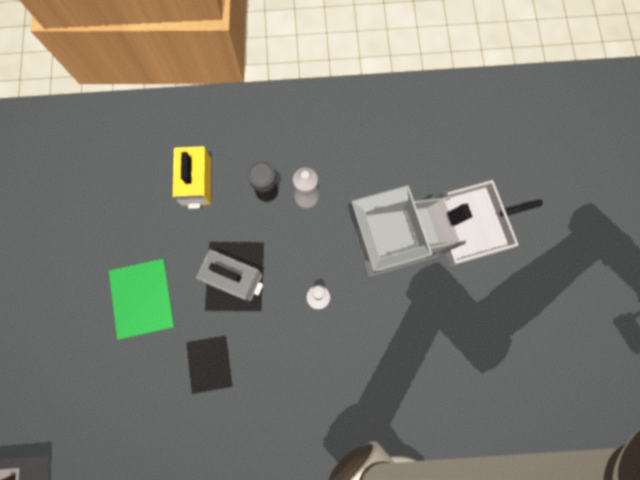

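The grey steel caddy (top px ~232,276, tab at 258,288) stands on the larger black mat. The chute is at about 395,230 with its grip at 459,215, and the yellow caddy, green mat and small black mat are look-alikes. I'll zoom in for accurate corners.

Run:
```python
import cv2
t=cv2.imread("pics/top0.png"); s=cv2.imread("pics/scene0.png")
def crop(im,x,y,w,h,k,name):
    cv2.imwrite(name,cv2.resize(im[y:y+h,x:x+w],None,fx=k,fy=k,interpolation=cv2.INTER_CUBIC))
crop(t,190,230,90,90,6,"pics/c_top.png")
crop(s,325,210,90,75,8,"pics/c_scene.png")
crop(t,345,170,180,115,4,"pics/h_top.png")
crop(s,180,230,130,120,5,"pics/h_scene.png")
```

```text
(no output)
```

View pics/c_top.png

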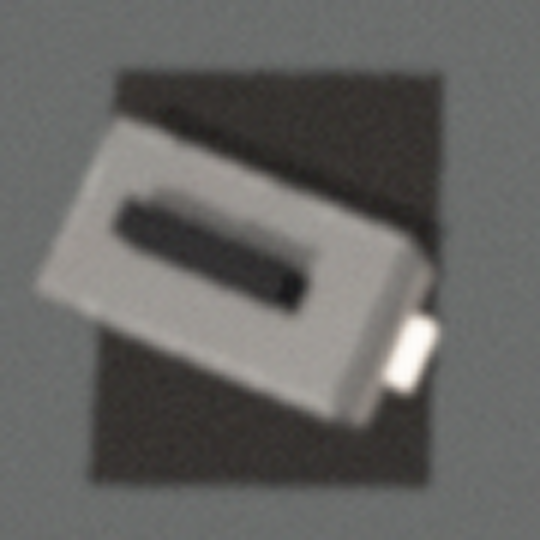

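View pics/c_scene.png

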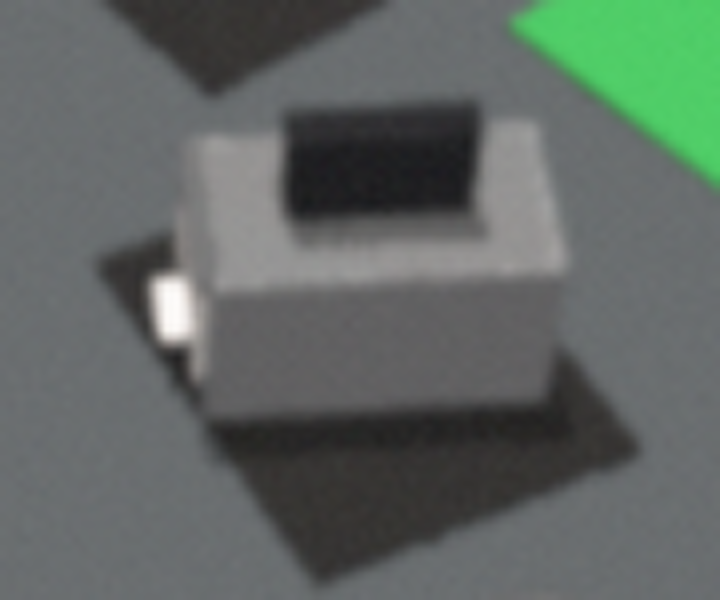

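View pics/h_top.png

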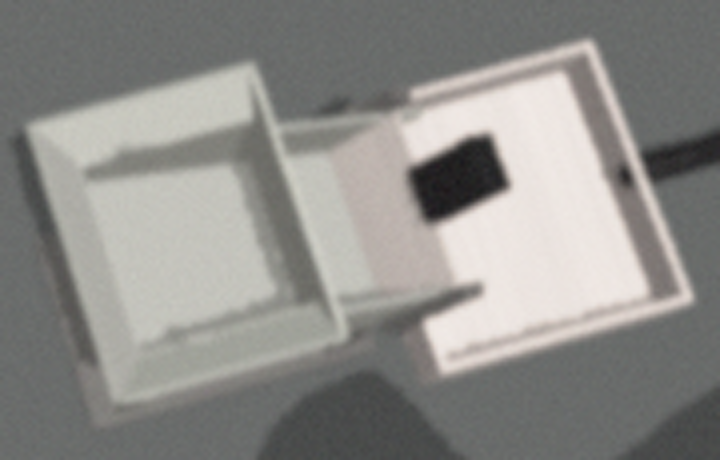

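View pics/h_scene.png

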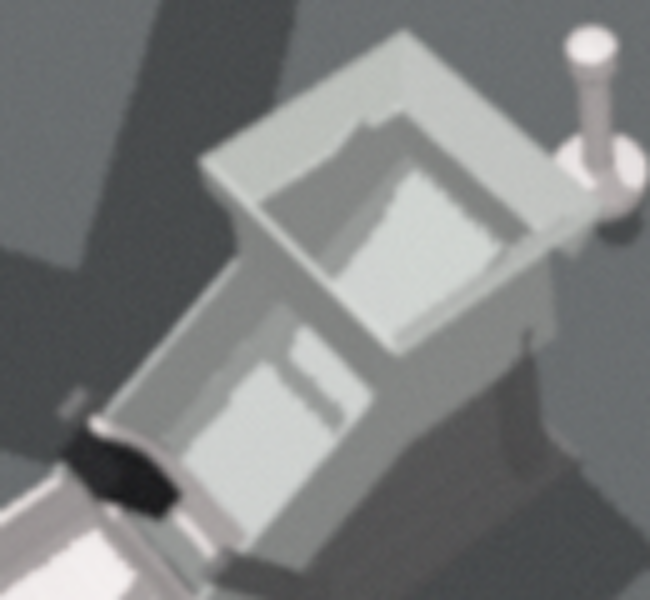

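```bash
cat > h.py <<'E'
import numpy as np, json
from scipy.optimize import least_squares
from scipy.spatial.transform import Rotation as Rn
C={}
C['s']=(np.array([[466.309601,0,317.71888656],[0,466.309601,244.80979],[0,0,1]]),np.array([[0.50817992,0.86115989,-0.01252258],[0.63783133,-0.38608201,-0.66641719],[-0.57872649,0.33067254,-0.74547389]]),np.array([-0.36931596,-0.16720779,1.39113916]))
C['t']=(np.array([[445.46766415,0,316.54218261],[0,445.46766415,245.02003285],[0,0,1]]),np.array([[-0.07146032,-0.99744201,-0.00169341],[-0.97387938,0.07013886,-0.21596179],[0.21552813,-0.01378353,-0.97640035]]),np.array([0.15744231,0.51622694,0.85914072]))
def proj(c,X):
    K,R,t=C[c]; p=np.atleast_2d(X)@R.T+t; p=p@K.T; return p[:,:2]/p[:,2:]
def onz(c,px,z):
    K,R,t=C[c]; o=-R.T@t; d=R.T@np.linalg.inv(K)@np.array([px[0],px[1],1]); return o+d*(z-o[2])/d[2]
def tri(ps,pt):
    f=lambda X: np.r_[proj('s',X)[0]-ps,proj('t',X)[0]-pt]
    r=least_squares(f,[0.6,-0.1,0.05]); return r.x,np.abs(r.fun).max()
def fit(obs,x0,zfree=True):
    # obs: list (cam, local xyz, px)
    def f(p):
        c,s=np.cos(p[3]),np.sin(p[3]); out=[]
        for cam,l,px in obs:
            X=np.array([p[0]+c*l[0]-s*l[1],p[1]+s*l[0]+c*l[1],p[2]+l[2]]); out+=list(proj(cam,X)[0]-px)
        return np.array(out)
    if zfree: r=least_squares(f,x0,loss='soft_l1'); return r.x,f(r.x).reshape(-1,2)
    g=lambda q:f([q[0],q[1],x0[2],q[2]])
    r=least_squares(g,[x0[0],x0[1],x0[3]],loss='soft_l1'); p=[r.x[0],r.x[1],x0[2],r.x[2]]; return np.array(p),f(p).reshape(-1,2)
E
python3 - <<'E'
from h import *
np.set_printoptions(precision=4,suppress=True)
T=lambda x,y,k,ox,oy:(x/k+ox,y/k+oy)
ct=lambda x,y:np.array(T(x,y,6,190,230)); cs=lambda x,y:np.array(T(x,y,8,325,210))
ht=lambda x,y:np.array(T(x,y,4,345,170)); hs=lambda x,y:np.array(T(x,y,5,180,230))
# mat
for z in (0.0,0.004):
  P=[onz('t',ct(*p),z) for p in [(118,72),(440,72),(430,487),(90,487)]]
  S=[onz('s',cs(*p),z) for p in [(98,262),(318,583),(640,450)]]
  print(z,np.array(P)[:,:2].tolist(),'\n',np.array(S)[:,:2].tolist(), np.mean(P,0), (S[0]+S[2])/2)
# caddy ; front -x approx -y world: yaw ~ 70..
w=.032;L=.055
o=[('t',(L,w,.062),ct(38,288)),('t',(L,-w,.062),ct(120,118)),('t',(-L,-w,.062),ct(412,245)),('t',(-L,w,.062),ct(335,418)),
('s',(-L,w,.062),cs(190,135)),('s',(L,w,.062),cs(540,122)),('s',(L,-w,.062),cs(565,272)),('s',(-L,-w,.062),cs(212,290)),('s',(-L,-w,0),cs(208,418)),('s',(L,-w,0),cs(548,405)),
]
for yaw in (1.2,):
  for zf in (True,False):
    p,r=fit(o,[0.6,0.1,0.004,yaw],zf); print(p,np.degrees(p[3])); print(r.round(1).tolist())
g=[('s',(-.03,.007,.1),cs(285,108)),('s',(.03,.007,.1),cs(478,102))]
# chute
x,y0,y1,z=.064,.062,.162,.188
o=[('t',(x,y1,z),ht(28,128)),('t',(-x,y1,z),ht(118,403)),('t',(-x,y0,z),ht(345,340)),('t',(x,y0,z),ht(255,62))]
# top image right = -y world; chute -y direction points right in image; left-up corner = +y,
sc=[hs(405,30),hs(200,158),hs(398,357),hs(600,205)]
for k in range(4): print(k,[tri(sc[(i)],o[i][2])for i in [] ])
E
```

```text
0.0 [[0.5622284863499432, 0.35219672818540265], [0.5537836252012509, 0.23495940484814903], [0.40398855968202757, 0.24534448159432332], [0.41257702495725823, 0.3650220253219931]] 
 [[0.4049872727194802, 0.25015629311097903], [0.5528825467555795, 0.2372389286194666], [0.5619525945647552, 0.35439499664889385]] [0.4831 0.2994 0.    ] [0.4835 0.3023 0.    ]
0.004 [[0.5612463714585676, 0.35127302207381766], [0.552837044533648, 0.23452900907152763], [0.4036722855741762, 0.24487038756920526], [0.4122246123692612, 0.3640443530207481]] 
 [[0.40800325048457986, 0.2481728743933968], [0.555256201852302, 0.23531161119438798], [0.5642868576163359, 0.3519588597316192]] [0.4825 0.2987 0.004 ] [0.4861 0.3001 0.004 ]
[0.4777 0.3043 0.0022 1.092 ] 62.5684149637079
[[-1.2, -0.1], [-0.7, -0.4], [-0.3, -0.5], [-1.1, -0.0], [-0.4, 0.7], [-1.2, 0.2], [-0.2, 0.1], [-0.6, 0.1], [-1.1, 0.2], [-0.7, -0.3]]
[0.478  0.3037 0.004  1.0925] 62.59441945926755
[[-1.1, -0.4], [-0.6, -0.8], [-0.1, -0.8], [-0.9, -0.3], [-0.5, 0.4], [-1.2, -0.1], [-0.2, -0.2], [-0.7, -0.2], [-1.2, -0.1], [-0.8, -0.6]]
0 []
1 []
2 []
3 []
```

Run:
```python
from h import *
np.set_printoptions(precision=4,suppress=True)
T=lambda x,y,k,ox,oy:np.array(((x+.5)/k+ox-.5,(y+.5)/k+oy-.5))
ct=lambda x,y:T(x,y,6,190,230); cs=lambda x,y:T(x,y,8,325,210)
ht=lambda x,y:T(x,y,4,345,170); hs=lambda x,y:T(x,y,5,180,230)
P=[onz('t',ct(*p),.004) for p in [(118,72),(440,72),(430,487),(90,487)]]
S=[onz('s',cs(*p),.004) for p in [(98,262),(318,583),(640,450)]]
print('mat',np.mean(P,0),(S[0]+S[2])/2)
w=.032;L=.055
o=[('t',(L,w,.062),ct(38,288)),('t',(L,-w,.062),ct(120,118)),('t',(-L,-w,.062),ct(412,245)),('t',(-L,w,.062),ct(335,418)),
('s',(-L,w,.062),cs(190,135)),('s',(L,w,.062),cs(540,122)),('s',(L,-w,.062),cs(565,272)),('s',(-L,-w,.062),cs(212,290)),('s',(-L,-w,0),cs(208,418)),('s',(L,-w,0),cs(548,405)),
('s',(-.03,.007,.1),cs(285,104)),('s',(.03,.007,.1),cs(478,102)),('s',(-.03,-.007,.062),cs(290,215)),('s',(.03,-.007,.062),cs(474,212))]
for zf in (1,0):
  p,r=fit(o,[0.48,0.3,0.004,1.1],zf); print('caddy',p,np.degrees(p[3])); print(r.round(1).tolist())
x,y0,y1,z=.064,.062,.162,.188
R=[(x,y1,z),(-x,y1,z),(-x,y0,z),(x,y0,z)]
tp=[ht(28,128),ht(118,403),ht(345,340),ht(255,62)]
p,r=fit([('t',a,b) for a,b in zip(R,tp)],[.6,-.1,0,.2],False); print('chute top',p,r.round(1).tolist())
def W(p,l):
    c,s=np.cos(p[3]),np.sin(p[3]); return np.array([p[0]+c*l[0]-s*l[1],p[1]+s*l[0]+c*l[1],p[2]+l[2]])
print([proj('s',W(p,a))[0] for a in R],[hs(405,30),hs(200,158),hs(398,357),hs(600,205)])
sp=[hs(405,30),hs(200,158),hs(398,357),hs(600,205)]
ps=np.array([proj('s',W(p,a))[0] for a in R])
sp=[min(sp,key=lambda q:np.linalg.norm(q-a)) for a in ps]
for zf in (1,0):
  p,r=fit([('t',a,b) for a,b in zip(R,tp)]+[('s',a,b) for a,b in zip(R,sp)],[.6,-.1,0,.2],zf); print('chute',p,np.degrees(p[3]),r.round(1).tolist())
a,b=np.sin(np.radians(28)),np.cos(np.radians(28))
print('hopper_mouth',W(p,(0,.112,.188)), 'nets',tri(np.array([258.3,266.8]),np.array([392.1,225.3])))
print('grip net tri',tri(np.array([205.7,327.1]),np.array([459.3,214.9])))
# predicted grip: wall height 42 + 8 + 22.5 square to floor
d=.042+.008+.0225; G=W(p,(0,-a*d,.064+b*d)); print('grip pred',G,proj('s',G),proj('t',G))
for n,s,t in [('mill',(351.5,329.4),(306.2,196.3)),('grinder',(388.8,317),(267.7,189)),('tamper',(299.8,264),(317.9,295.4)),('tray',(188.7,371.8),(466.5,224.8)),('chute',(230.4,346.8),(422.9,235.4))]:
  print(n,onz('s',s,0),onz('t',t,0))
```

```text
mat [0.4835 0.2995 0.004 ] [0.4843 0.3    0.004 ]
caddy [0.4778 0.3039 0.0051 1.0898] 62.443002165722966
[[-0.9, -0.1], [-0.3, -0.5], [0.1, -0.3], [-0.8, 0.2], [0.0, 0.4], [-0.7, 0.0], [0.3, -0.1], [-0.2, -0.2], [-0.7, -0.0], [-0.3, -0.5], [-0.1, 0.3], [0.2, -0.5], [-1.0, 1.2], [0.0, 0.4]]
caddy [0.4776 0.3043 0.004  1.0898] 62.439477107543055
[[-1.0, 0.2], [-0.4, -0.2], [0.0, -0.1], [-0.9, 0.4], [0.1, 0.6], [-0.7, 0.2], [0.3, 0.1], [-0.2, -0.0], [-0.7, 0.1], [-0.3, -0.3], [-0.1, 0.5], [0.2, -0.3], [-0.9, 1.4], [0.1, 0.6]]
chute top [ 0.5412 -0.1219  0.      0.1997] [[2.2, -0.0], [0.8, -0.7], [-1.1, -0.2], [-1.4, 2.3]]
[array([298.584 , 271.2543]), array([259.911 , 236.8367]), array([221.0355, 261.0815]), array([258.8138, 298.9356])] [array([260.6, 235.6]), array([219.6, 261.2]), array([259.2, 301. ]), array([299.6, 270.6])]
chute [ 0.5419 -0.1214  0.0012  0.2034] 11.656353567480226 [[1.9, -0.2], [0.8, -0.9], [-1.1, -0.6], [-1.7, 1.9], [-0.8, 0.1], [-0.7, 0.8], [1.5, -0.4], [-0.0, -2.5]]
chute [ 0.5417 -0.1214  0.      0.2029] 11.628168831325874 [[1.9, 0.0], [0.7, -0.7], [-1.3, -0.4], [-1.8, 2.2], [-0.8, 0.5], [-0.6, 1.2], [1.6, -0.1], [-0.0, -2.1]]
hopper_mouth [ 0.5191 -0.0117  0.188 ] nets (array([ 0.5222, -0.0144,  0.1906]), np.float64(0.6289665234288009))
grip net tri (array([ 0.552 , -0.1566,  0.1223]), np.float64(1.0535035969234912))
grip pred [ 0.5486 -0.1548  0.128 ] [[204.3358 323.8456]] [[458.5394 215.5555]]
mill [0.6468 0.1365 0.    ] [0.6518 0.1344 0.    ]
grinder [0.6636 0.229  0.    ] [0.6752 0.2196 0.    ]
tamper [0.4174 0.1294 0.    ] [0.4287 0.1242 0.    ]
tray [ 0.5553 -0.2192  0.    ] [ 0.5605 -0.214   0.    ]
chute [ 0.5457 -0.1185 -0.    ] [ 0.5435 -0.1152  0.    ]
```

Emit:
drive_tool --pt "0 0 0 0 0 -40 1" --pt "0 0 -0.17 0 0 -40 1" --pt "0 0 -0.17 0 0 0 1" --pt "0 0 -0.17 0 0 0 1" --pt "0 0 -0.185 0 0 0 1"

```text
t: 2.62
tcp_pos: [0.2404, -0.5768, 0.3136]
ee_rot: [0.235, 0.972, -0.0, 0.0]
contact_force: [-0.5, 0.4, -0.3]
opening: 1.002
```

```bash
cat > d.py <<'E'
from h import *
from cell import arm
np.set_printoptions(precision=4,suppress=True)
def delta(pos,Rt=None):
    o=arm.get_obs(); R=Rn.from_quat(o['ee_rot'])
    print('t',round(o['t'],2),'tcp',o['tcp_pos'],'q',o['q'],'F',o['contact_force'],'open',round(o['opening'],3))
    print('tool axes',R.as_matrix().T.tolist())
    if Rt is not None:
        print('turn',(R.inv()*Rt).as_rotvec())
    print('shift mm', R.inv().apply(np.array(pos)-o['tcp_pos'])*1000, '| in target frame', None if Rt is None else Rt.inv().apply(np.array(pos)-o['tcp_pos'])*1000)
def toolrot(yaw,tip): # caddy yaw deg, tip deg
    c=Rn.from_euler('z',yaw,degrees=True)*Rn.from_euler('y',-tip,degrees=True)
    return c*Rn.from_matrix(np.array([[0,1,0],[1,0,0],[0,0,-1]]).T)
E
python3 - <<'E'
from d import *
delta([.4777,.304,.25],toolrot(62.4,0))
E
```

```text
t 2.62 tcp [ 0.2404 -0.5768  0.3136] q [-0.9174  0.3442  0.1455 -0.0001 -1.372   0.4424] F [-0.5201  0.3584 -0.2601] open 1.002
tool axes [[-0.8892961204629707, 0.4573318244288543, -0.00011177694400327462], [0.4573318256370232, 0.8892961267224556, 1.5998305376652363e-05], [0.00010671933754465929, -3.6891922959706054e-05, -0.9999999936249845]]
turn [0.     0.0001 0.0067]
shift mm [191.7823 891.8625  63.6263] | in target frame [197.7626 890.555   63.6335]
```

Emit:
drive_tool --pt "0 0 0.0067 12 55 0 1" --pt "0 0 0 12 56 0 1" --pt "0 0 0 12 56 0 1" --pt "0 0 0 12 56 0 1" --pt "0 0 0 12 56 0 1" --pt "0 0 0 12 56 0 1" --pt "0 0 0 12 56 0 1" --pt "0 0 0 12 56 0 1" --pt "0 0 0 12 56 0 1" --pt "0 0 0 12 56 0 1" --pt "0 0 0 12 56 0 1" --pt "0 0 0 12 56 0 1"

```text
t: 4.12
tcp_pos: [0.4273, 0.0854, 0.3141]
ee_rot: [0.241, 0.971, 0.0, 0.001]
contact_force: [0.4, -0.4, 0.6]
opening: 1.0
```

Emit:
drive_tool --pt "0 0 0 12 56 20 1" --pt "0 0 0 12 56 30 1" --pt "0 0 0 12 56 30 1" --pt "0 0 0 12 50 30 1" --pt "0 0 0 0 0 0 1" --pt "0 0 0 0 0 0 1"

```text
t: 4.88
tcp_pos: [0.486, 0.2948, 0.2056]
ee_rot: [0.241, 0.97, -0.0, 0.0]
contact_force: [0.4, 0.2, -0.9]
opening: 1.002
```

Run:
```python
from d import *
delta([.4777,.304,.083],toolrot(62.4,0))
```

```text
t 4.88 tcp [0.486  0.2948 0.2056] q [ 0.8305  0.3109 -0.1762  0.0004 -1.0842 -1.3179] F [ 0.4464  0.1985 -0.9333] open 1.002
tool axes [[-0.8836334235768503, 0.468179376087917, -0.0002110539835582876], [0.4681794180028879, 0.8836332530421301, -0.0005537839472962648], [-7.277590487355923e-05, -0.0005881531364608106, -0.9999998243897626]]
turn [-0.0006  0.0002 -0.0055]
shift mm [ 11.6374   4.3236 122.5834] | in target frame [ 11.5878   4.3198 122.5882]
```

Emit:
drive_tool --pt "0 0 -0.0055 11.5 4.5 30 1" --pt "0 0 0 0 0 40 1" --pt "0 0 0 0 0 0 1" --pt "0 0 0 0 0 0 1"

```text
t: 5.38
tcp_pos: [0.4791, 0.3044, 0.138]
ee_rot: [0.239, 0.971, 0.002, 0.001]
contact_force: [-0.2, -0.2, 0.9]
opening: 1.001
```

Run:
```python
from d import *
import cv2
delta([.4777,.304,.083],toolrot(62.4,0))
ims=[]
for n,(x,y,w,h) in (('scene',(310,170,120,120)),('top',(170,220,120,120))):
    p=arm.get_image(n)['pixels'][:,:,::-1]
    ims.append(cv2.resize(p[y:y+h,x:x+w],(400,400),interpolation=cv2.INTER_CUBIC))
cv2.imwrite('pics/g1.png',np.hstack(ims))
```

```text
t 5.38 tcp [0.4791 0.3044 0.138 ] q [ 0.8518  0.3733 -0.2707  0.0011 -0.9229 -1.3349] F [-0.1807 -0.1563  0.8559] open 1.001
tool axes [[-0.8858768726780412, 0.46391695917684844, -0.001794837675202745], [0.4639091132932977, 0.885875655246623, 0.0035578146091169664], [0.0032405335363580676, 0.0023191441250840763, -0.9999920602249436]]
turn [ 0.0036  0.0018 -0.0007]
shift mm [ 1.1769 -1.1976 55.0158] | in target frame [ 1.0788 -1.0011 55.0217]
```

View pics/g1.png

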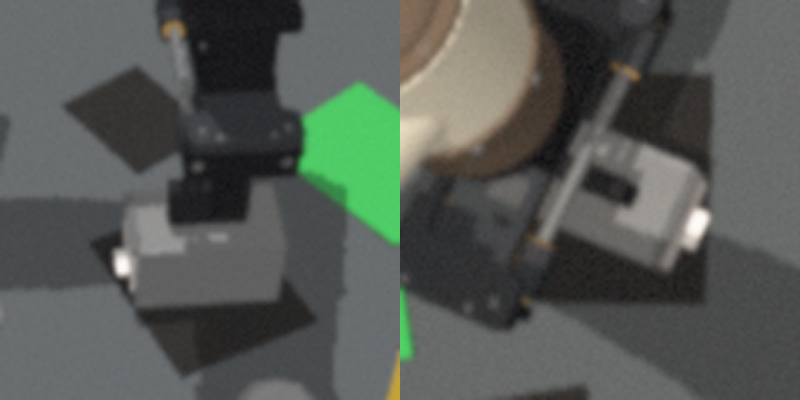

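The gripper straddles the bar, with its jaws across the bar in both views. I'll descend and close.

Emit:
drive_tool --pt "0 0 0 0.5 -0.5 25 1" --pt "0 0 0 0.5 -0.5 20 1" --pt "0 0 0 0 0 8 1" --pt "0 0 0 0 0 0 1" --pt "0 0 0 0 0 0 1"

```text
t: 6.1
tcp_pos: [0.4772, 0.3044, 0.0837]
ee_rot: [0.239, 0.971, 0.001, 0.001]
contact_force: [0.1, -1.0, 0.0]
opening: 0.999
```

Run:
```python
from d import *
delta([.4777,.304,.083],toolrot(62.4,0))
```

```text
t 6.1 tcp [0.4772 0.3044 0.0837] q [ 0.8541  0.437  -0.3317  0.0004 -0.7997 -1.3364] F [ 0.0804 -1.0332  0.0227] open 0.999
tool axes [[-0.8860526856355146, 0.46358383887653726, -0.0008140089585108776], [0.46358132278756753, 0.8860517001898012, 0.002177556725285865], [0.0017307341277377347, 0.0015520706348158143, -0.9999972978144109]]
turn [ 0.0022  0.0008 -0.0003]
shift mm [-0.5736 -0.1193  0.7411] | in target frame [-0.5742 -0.1178  0.7409]
```

Emit:
drive_tool --pt "0 0 0 0 0 0 0" --pt "0 0 0 0 0 0 0" --pt "0 0 0 0 0 0 0" --pt "0 0 0 0 0 0 0" --pt "0 0 0 0 0 0 0" --pt "0 0 0 0 0 0 0"

```text
t: 6.85
tcp_pos: [0.4766, 0.3038, 0.0825]
ee_rot: [0.239, 0.971, -0.0, -0.0]
contact_force: [-0.9, 0.4, -0.4]
opening: 0.405
```

Emit:
drive_tool --pt "0 0 0 0 0 -15 0" --pt "0 0 0 0 0 -30 0" --pt "0 0 0 0 0 -50 0" --pt "0 0 0 0 0 -50 0" --pt "0 0 0 0 0 -40 0" --pt "0 0 0 0 0 -30 0" --pt "0 0 0 0 0 0 0"

```text
t: 7.72
tcp_pos: [0.4775, 0.3045, 0.3018]
ee_rot: [0.239, 0.971, 0.003, 0.002]
contact_force: [-0.3, 0.8, -0.4]
opening: 0.011
```

Run:
```python
from d import *
import cv2
delta([.4777,.304,.30],toolrot(62.4,0))
for n in ('scene','top'):
    p=arm.get_image(n)['pixels'][:,:,::-1]
    cv2.imwrite(f'pics/{n}2.png',p)
ims=[cv2.resize(cv2.imread('pics/scene2.png')[110:290,260:460],(444,400)),cv2.resize(cv2.imread('pics/top2.png')[160:340,150:310],(356,400))]
cv2.imwrite('pics/g2.png',np.hstack(ims))
```

```text
t 7.72 tcp [0.4775 0.3045 0.3018] q [ 0.8542  0.24   -0.0293  0.0009 -1.2936 -1.3364] F [-0.3458  0.8136 -0.3804] open 0.011
tool axes [[-0.8860701458501792, 0.4635435788546809, -0.002654644163840665], [0.46351480525432, 0.8860578281612694, 0.007453218377608702], [0.005807059763095864, 0.005373607422278855, -0.9999687007102669]]
turn [ 0.0075  0.0027 -0.0003]
shift mm [-0.3898 -0.3276  1.7696] | in target frame [-0.3944 -0.3145  1.7709]
```

View pics/g2.png

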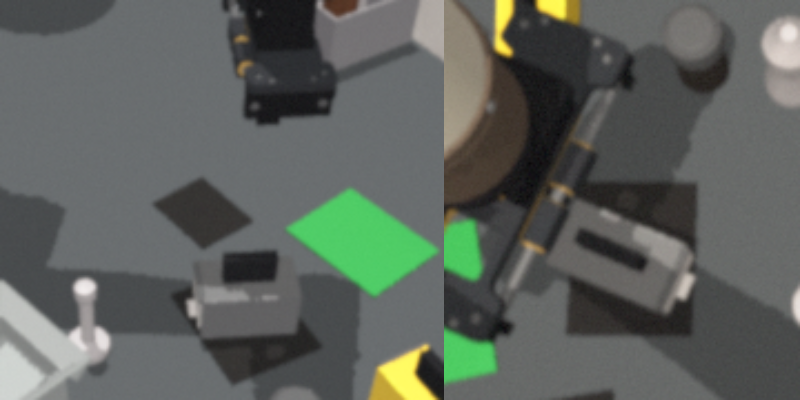

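I lifted too early: the fingers were still closing, at 0.4 open against about 0.16 needed. The caddy is still on its mat, so I'll check whether it shifted and reopen the gripper.

Emit:
drive_tool --pt "0 0 0 0 0 0 0.45" --pt "0 0 0 0 0 0 0.45" --pt "0 0 0 0 0 0 0.45" --pt "0 0 0 0 0 0 0.45" --pt "0 0 0 0 0 0 0.45" --pt "0 0 0 0 0 0 0.45"

```text
t: 8.57
tcp_pos: [0.4766, 0.3038, 0.2975]
ee_rot: [0.239, 0.971, 0.0, -0.0]
contact_force: [-0.8, 0.8, 0.2]
opening: 0.445
```

Run:
```python
import cv2,numpy as np
s0=cv2.imread('pics/scene0.png');s2=cv2.imread('pics/scene2.png');t0=cv2.imread('pics/top0.png');t2=cv2.imread('pics/top2.png')
f=lambda im,x,y,w,h:cv2.resize(im[y:y+h,x:x+w],(400,300),interpolation=cv2.INTER_CUBIC)
a=(335,215,80,60);b=(190,240,80,60)
cv2.imwrite('pics/cmp.png',np.vstack([np.hstack([f(s0,*a),f(s2,*a)]),np.hstack([f(t0,*b),f(t2,*b)])]))
```

```text
(no output)
```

View pics/cmp.png

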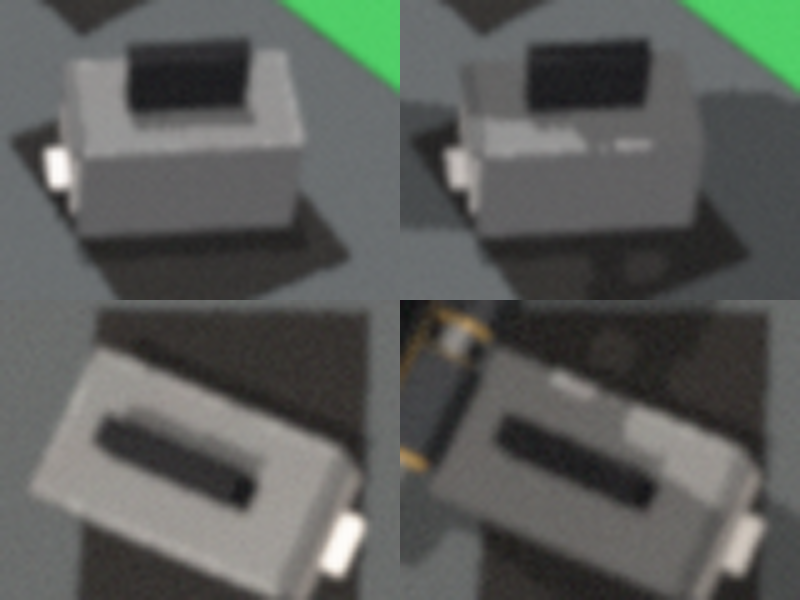

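In both views the caddy sits exactly where it did at the start. I'll descend again and wait longer for the close.

Emit:
drive_tool --pt "0 0 0 -0.5 0 40 0.45" --pt "0 0 0 0 0 50 0.45" --pt "0 0 0 0 0 50 0.45" --pt "0 0 0 0 0 40 0.45" --pt "0 0 0 0 0 24 0.45" --pt "0 0 0 0 0 11 0.45" --pt "0 0 0 0 0 0 0.45" --pt "0 0 0 0 0 0 0" --pt "0 0 0 0 0 0 0" --pt "0 0 0 0 0 0 0" --pt "0 0 0 0 0 0 0" --pt "0 0 0 0 0 0 0"

```text
t: 10.07
tcp_pos: [0.4772, 0.3038, 0.0832]
ee_rot: [0.239, 0.971, 0.0, 0.0]
contact_force: [-0.6, 0.1, 4.2]
opening: 0.158
```

Emit:
drive_tool --pt "0 0 0 0 0 0 0" --pt "0 0 0 0 0 0 0" --pt "0 0 0 0 0 0 0"

```text
t: 10.45
tcp_pos: [0.4772, 0.3038, 0.0832]
ee_rot: [0.239, 0.971, 0.0, 0.0]
contact_force: [-2.3, -0.3, 5.8]
opening: 0.159
```

Emit:
drive_tool --pt "0 0 0 0 0 -15 0" --pt "0 0 0 0 0 -35 0" --pt "0 0 0 0 0 -45 0" --pt "0 0 0 0 0 -50 0" --pt "0 0 0 0 0 -50 0" --pt "0 0 0 0 0 -35 0" --pt "0 0 0 0 0 -15 0" --pt "0 0 0 0 0 0 0"

```text
t: 11.45
tcp_pos: [0.4767, 0.3035, 0.3271]
ee_rot: [0.239, 0.971, 0.0, -0.0]
contact_force: [-0.4, 0.1, -5.0]
opening: 0.161
```

```bash
cat >> d.py <<'E'
CH=np.array([.5417,-.1214,0]); CY=np.radians(11.63)
def chW(x,y,z):
    c,s=np.cos(CY),np.sin(CY); return CH+np.array([c*x-s*y,s*x+c*y,z])
def pour(tip,lip=(0,.125,.208),yaw=101.63,g=(0,0,.0792)):
    R=Rn.from_euler('z',yaw,degrees=True)*Rn.from_euler('y',-tip,degrees=True)
    return chW(*lip)+R.apply([.055+g[0],g[1],g[2]]), toolrot(yaw,tip)
E
python3 - <<'E'
from d import *
for tip in (0,20,38): print(tip,pour(tip)[0])
delta(pour(0,(0,.125,.24))[0],toolrot(101.63,0))
E
```

```text
0 [0.5054 0.0549 0.2872]
20 [0.5115 0.0251 0.3012]
38 [ 0.5176 -0.0043  0.3043]
t 11.45 tcp [0.4767 0.3035 0.3271] q [ 0.8532  0.2316  0.022  -0.0009 -1.3616 -1.3355] F [-0.384   0.1373 -4.9965] open 0.161
tool axes [[-0.8858716318685023, 0.46392950992980286, 0.0009282601628730384], [0.4639295199208028, 0.8858720862589122, -0.00021756225774713427], [-0.0009232533186912255, 0.00023791505941984535, -0.9999995454997639]]
turn [ 0.0001 -0.001  -0.6854]
shift mm [-140.806  -206.8738    7.7661] | in target frame [  21.949  -249.279     7.8518]
```

Emit:
drive_tool --pt "0 0 -0.17 0 0 0 0" --pt "0 0 -0.17 0 0 0 0" --pt "0 0 -0.17 0 0 0 0" --pt "0 0 -0.175 0 0 0 0" --pt "0 0 0 4 -35 0 0" --pt "0 0 0 4 -50 0 0" --pt "0 0 0 4 -50 0 0" --pt "0 0 0 4 -50 0 0" --pt "0 0 0 3 -40 0 0" --pt "0 0 0 3 -24 0 0" --pt "0 0 0 0 0 0 0" --pt "0 0 0 0 0 0 0"

```text
t: 12.95
tcp_pos: [0.505, 0.0555, 0.3258]
ee_rot: [-0.101, 0.995, -0.0, -0.002]
contact_force: [-0.4, 0.2, -5.2]
opening: 0.156
```

Run:
```python
from d import *
import cv2
delta(pour(0,(0,.125,.215))[0],toolrot(101.63,0))
ims=[]
for n in ('scene','top'):
    p=arm.get_image(n)['pixels'][:,:,::-1]; cv2.imwrite(f'pics/{n}3.png',p)
    ims.append(p[140:380,150:390] if n=='scene' else p[130:330,280:520])
cv2.imwrite('pics/g3.png',np.hstack([cv2.resize(i,(400,400)) for i in ims]))
# caddy corners proj for expected pose
o=arm.get_obs(); R=Rn.from_quat(o['ee_rot'])
M=R.as_matrix()@np.array([[0,1,0],[1,0,0],[0,0,-1]])
org=o['tcp_pos']-M@[0,0,.0792]
for c in 'st':
  print(c,[proj(c,org+M@l)[0].round(0).tolist() for l in [(-.055,.032,.062),(-.055,-.032,.062),(.055,-.032,.062),(.055,.032,.062),(-.055,0,0)]])
```

```text
t 12.95 tcp [0.505  0.0555 0.3258] q [ 0.4288  0.1303 -0.1074 -0.0009 -1.3362 -0.226 ] F [-0.3819  0.2445 -5.2007] open 0.156
tool axes [[-0.979538000695397, -0.20123396214095887, 0.0031933798264362234], [-0.20123450265069773, 0.9795430828123358, 0.00015445851276248243], [-0.0031591354182876536, -0.0004913202183659183, -0.999994889220866]]
turn [ 0.0002 -0.0032 -0.0004]
shift mm [-0.3547 -0.6385 31.6154] | in target frame [-0.2535 -0.6337 31.6164]
s [[248.0, 212.0], [270.0, 230.0], [315.0, 202.0], [293.0, 185.0], [262.0, 243.0]]
t [[402.0, 229.0], [389.0, 190.0], [319.0, 209.0], [331.0, 249.0], [389.0, 221.0]]
```

View pics/g3.png

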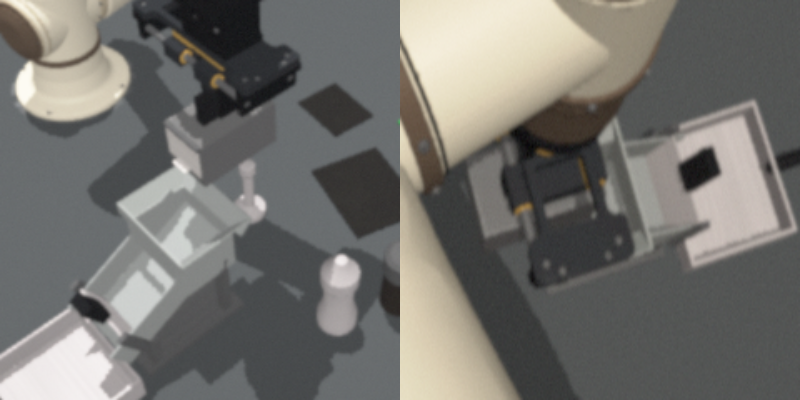

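The caddy hangs level over the hopper's rear part, with its lip where predicted. I'll compute the tipping moves.

Run:
```python
from d import *
p,R=pour(18,(0,.125,.21)); delta(p,R)
q,R2=pour(36,(0,.125,.208)); print(R2.inv().apply(q-p)*1000)
```

```text
t 13.05 tcp [0.5053 0.056  0.3266] q [ 0.4298  0.1298 -0.1062 -0.0005 -1.3365 -0.2258] F [ 0.8138  0.6173 -4.9842] open 0.16
tool axes [[-0.9792980900650716, -0.20241642921545733, 0.0016852235955272991], [-0.20241654243598672, 0.9792995110523726, 0.00010488491125251287], [-0.0016715690723281189, -0.00023840354017194725, -0.9999985745092783]]
turn [-0.3141 -0.0018  0.0006]
shift mm [  0.1265 -28.2503  24.2904] | in target frame [  0.1436 -34.3723  14.3751]
[  0.     -22.9578 -19.2542]
```

Emit:
drive_tool --pt "0 0 0 0 -28 0 0" --pt "-0.1 0 0 0 0 0 0" --pt "-0.1 0 0 0 0 0 0" --pt "-0.114 0 0 0 0 0 0" --pt "0 0 0 0 -7 23 0" --pt "0 0 0 0 0 0 0" --pt "0 0 0 0 0 0 0"

```text
t: 13.92
tcp_pos: [0.5115, 0.0286, 0.3041]
ee_rot: [-0.101, 0.983, 0.155, -0.016]
contact_force: [-1.1, 0.0, -3.9]
opening: 0.156
```

Run:
```python
from d import *
import cv2
p,R=pour(18,(0,.125,.21)); delta(p,R)
p=arm.get_image('scene')['pixels'][:,:,::-1]; cv2.imwrite('pics/scene4.png',p)
cv2.imwrite('pics/g4.png',cv2.resize(p[160:340,170:350],(540,540),interpolation=cv2.INTER_CUBIC))
o=arm.get_obs(); R=Rn.from_quat(o['ee_rot'])
M=R.as_matrix()@np.array([[0,1,0],[1,0,0],[0,0,-1]])
org=o['tcp_pos']-M@[0,0,.0792]
print([((proj('s',org+M@l)[0]-[170,160])*3).round(0).tolist() for l in [(-.055,.032,.062),(-.055,-.032,.062),(.055,-.032,.062),(.055,.032,.062),(-.055,0,0),(-.055,-.032,0)]], org+M@[-.055,0,0])
```

```text
t 13.93 tcp [0.5115 0.0286 0.3041] q [ 0.175   0.1902 -0.0033 -0.3179 -1.3951  0.0881] F [-1.1461  0.0497 -3.8729] open 0.156
tool axes [[-0.9792299680938362, -0.2027515187227064, -0.0007008869956011549], [-0.19311749220886146, 0.9316363339938122, 0.3078301079906422], [-0.06176005011255162, 0.301571820364911, -0.9514410824490863]]
turn [-0.0012  0.0003  0.0013]
shift mm [ 0.6714 -0.7443  1.6229] | in target frame [ 0.6699 -0.7472  1.6221]
[[218.0, 214.0], [280.0, 268.0], [405.0, 149.0], [341.0, 99.0], [282.0, 286.0], [312.0, 313.0]] [0.5174 0.0014 0.2122]
```

View pics/g4.png

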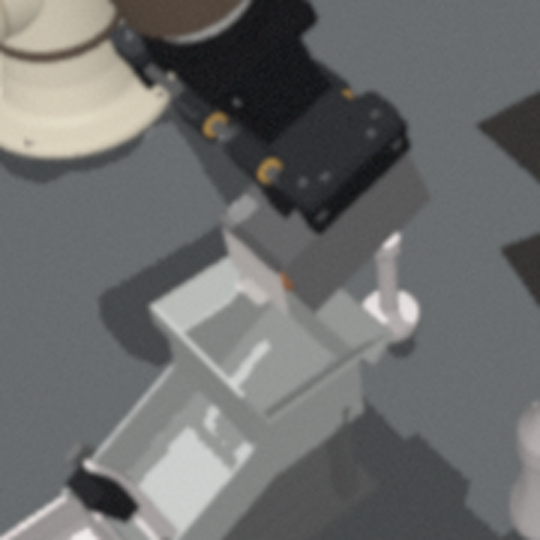

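The lip is over the hopper, and an orange-brown spot (a nutmeg) shows at the mouth. Tipping on to about 36°.

Emit:
drive_tool --pt "-0.08 0 0 0 0 0 0" --pt "0 0 0 0 -8 -4 0" --pt "-0.08 0 0 0 0 0 0" --pt "0 0 0 0 -7 -4 0" --pt "-0.08 0 0 0 0 0 0" --pt "0 0 0 0 -5 -4 0" --pt "-0.08 0 0 0 0 0 0" --pt "0 0 0 0 -5 -4 0" --pt "0 0 0 0 0 0 0" --pt "0 0 0 0 0 0 0" --pt "0 0 0 0 0 0 0" --pt "0 0 0 0 0 0 0"

```text
t: 15.48
tcp_pos: [0.5171, -0.0006, 0.3057]
ee_rot: [-0.096, 0.945, 0.31, -0.031]
contact_force: [0.1, -0.0, -4.6]
opening: 0.159
```

```bash
cat > look.py <<'E'
from d import *
import cv2,sys
p,R=pour(float(sys.argv[2]),(0,.125,.208)); delta(p,R)
p=arm.get_image('scene')['pixels'][:,:,::-1]; cv2.imwrite(f'pics/scene{sys.argv[1]}.png',p)
cv2.imwrite(f'pics/g{sys.argv[1]}.png',cv2.resize(p[160:360,170:350],(540,600),interpolation=cv2.INTER_CUBIC))
E
python3 look.py 5 36
```

```text
t 15.47 tcp [ 0.5171 -0.0006  0.3057] q [-0.0728  0.2906  0.1283 -0.6064 -1.5997  0.3181] F [ 0.0731 -0.0118 -4.5829] open 0.159
tool axes [[-0.9794011840330437, -0.20192387219970537, -0.0002656135345885449], [-0.1628842544655757, 0.7892666311525078, 0.5920531264982605], [-0.11934001995083751, 0.5799007973654189, -0.8058988924505885]]
turn [0.0053 0.     0.0004]
shift mm [ 0.2223 -1.0218  0.8507] | in target frame [ 0.2218 -1.0174  0.8561]
```

View pics/g5.png

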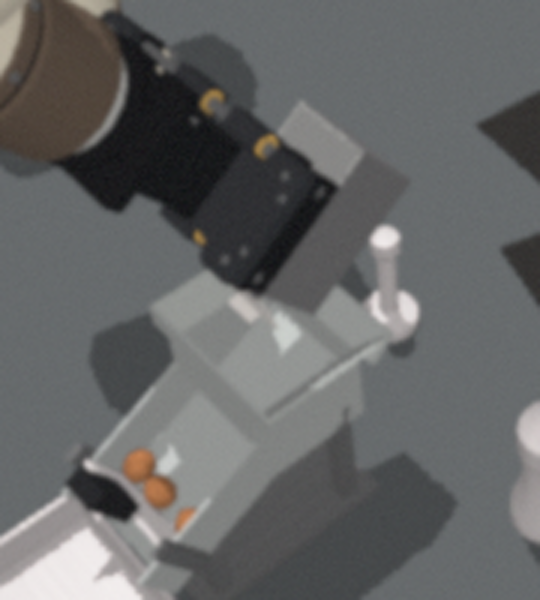

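All three nutmegs lie in the trough behind the gate (crop px 139,465; 160,490; 186,517). I'll lift, untip and return.

Emit:
drive_tool --pt "0 0 0 0 15 -20 0" --pt "0 0 0 0 22 -30 0" --pt "0.1 0 0 0 0 0 0" --pt "0.157 0 0 0 0 0 0" --pt "0.157 0 0 0 0 0 0" --pt "0.157 0 0 0 0 0 0" --pt "0.057 0 0 0 0 0 0" --pt "0 0 0 0 30 0 0" --pt "0 0 0 0 45 0 0" --pt "0 0 0 0 0 0 0" --pt "0 0 0 0 0 0 0"

```text
t: 16.9
tcp_pos: [0.5015, 0.073, 0.368]
ee_rot: [-0.101, 0.995, 0.003, -0.001]
contact_force: [0.2, 0.5, -4.5]
opening: 0.155
```

Run:
```python
from d import *
delta([.484,.300,.2],toolrot(62.4,0))
```

```text
t 16.9 tcp [0.5015 0.073  0.368 ] q [ 0.4612  0.1129 -0.0235 -0.0067 -1.4336 -0.257 ] F [ 0.2383  0.5439 -4.4967] open 0.155
tool axes [[-0.979402120374576, -0.2019175884113586, 0.0008798272139696834], [-0.20190762305413523, 0.9793824593247773, 0.0065810424387501305], [-0.0021905155590637277, 0.0062678430973159855, -0.999977957649314]]
turn [ 0.006  -0.0031  0.685 ]
shift mm [-28.7993 224.7642 169.5043] | in target frame [120.7218 193.0457 168.0467]
```

Emit:
drive_tool --pt "0 0 0.17 0 0 0 0" --pt "0 0 0.17 0 0 0 0" --pt "0 0 0.17 0 0 0 0" --pt "0 0 0.175 0 0 0 0" --pt "0 0 0 20 32 0 0" --pt "0 0 0 25 40 20 0" --pt "0 0 0 25 40 40 0" --pt "0 0 0 25 40 40 0" --pt "0 0 0 25 41 40 0" --pt "0 0 0 0 0 40 0" --pt "0 0 0 0 0 30 0" --pt "0 0 0 0 0 0 0"

```text
t: 18.4
tcp_pos: [0.4839, 0.2986, 0.1568]
ee_rot: [0.24, 0.971, -0.0, -0.003]
contact_force: [0.1, -1.2, -3.8]
opening: 0.161
```

Run:
```python
from d import *
delta([.484,.300,.0835],toolrot(62.4,0))
```

```text
t 18.4 tcp [0.4839 0.2986 0.1568] q [ 0.8347  0.3592 -0.2356 -0.0067 -0.98   -1.3151] F [ 0.1059 -1.1748 -3.7507] open 0.161
tool axes [[-0.8850876667945223, 0.46538111646703234, 0.006343384280268582], [0.4653752033086465, 0.8851100652269818, -0.002468315077954084], [-0.006763300500839017, 0.0007673785158347438, -0.9999768341799468]]
turn [-0.0025 -0.0063 -0.0024]
shift mm [ 0.1097  1.4719 73.2501] | in target frame [ 0.5713  1.2925 73.2513]
```

Emit:
drive_tool --pt "-0.002 -0.006 0 0 1 30 0" --pt "0 0 0 0 0 25 0" --pt "0 0 0 0 0 10 0" --pt "0 0 0 0 0 5 0" --pt "0 0 0 0 0 0 0" --pt "0 0 0 0 0 0 0"

```text
t: 19.15
tcp_pos: [0.4862, 0.3024, 0.0907]
ee_rot: [0.239, 0.971, 0.004, 0.002]
contact_force: [-0.4, 0.5, -4.3]
opening: 0.157
```

Emit:
drive_tool --pt "0 0 0 0 0 2 0" --pt "0 0 0 0 0 1 0" --pt "0 0 0 0 0 0 0"

```text
t: 19.52
tcp_pos: [0.4855, 0.3019, 0.0865]
ee_rot: [0.239, 0.971, 0.003, 0.002]
contact_force: [-1.0, -0.3, -3.8]
opening: 0.159
```

Emit:
drive_tool --pt "0 0 0 0 0 2 0" --pt "0 0 0 0 0 1 0" --pt "0 0 0 0 0 0 0" --pt "0 0 0 0 0 0 0"

```text
t: 20.02
tcp_pos: [0.4864, 0.303, 0.0847]
ee_rot: [0.238, 0.971, 0.004, 0.003]
contact_force: [-0.8, 2.9, 4.3]
opening: 0.161
```

Emit:
drive_tool --pt "0 0 0 0 0 0 0.5" --pt "0 0 0 0 0 0 0.5" --pt "0 0 0 0 0 0 0.5" --pt "0 0 0 0 0 0 0.5" --pt "0 0 0 0 0 0 0.5" --pt "0 0 0 0 0 0 0.5"

```text
t: 20.78
tcp_pos: [0.4856, 0.3019, 0.0835]
ee_rot: [0.239, 0.971, 0.003, 0.002]
contact_force: [0.8, 0.0, -0.5]
opening: 0.499
```

Emit:
drive_tool --pt "0 0 0 0 0 -20 0.5" --pt "0 0 0 0 0 -45 0.5" --pt "0 0 0 0 0 -55 0.5" --pt "0 0 0 0 0 -55 0.5" --pt "0 0 0 0 0 -50 0.5" --pt "0 0 0 0 0 0 0.5"

```text
t: 21.52
tcp_pos: [0.486, 0.302, 0.3139]
ee_rot: [0.239, 0.971, 0.007, 0.005]
contact_force: [-0.3, -0.6, -0.9]
opening: 0.501
```

Run:
```python
from d import *
import cv2
delta([.5486,-.1548,.3])
f=lambda im,x,y,w,h:cv2.resize(im[y:y+h,x:x+w],(400,300),interpolation=cv2.INTER_CUBIC)
s=arm.get_image('scene')['pixels'][:,:,::-1];t=arm.get_image('top')['pixels'][:,:,::-1]
cv2.imwrite('pics/scene6.png',s);cv2.imwrite('pics/top6.png',t)
cv2.imwrite('pics/g6.png',np.vstack([np.hstack([f(s,335,215,80,60),f(t,190,240,80,60)]),np.hstack([f(s,180,270,120,90),f(t,400,185,100,75)])]))
```

```text
t 21.52 tcp [0.486  0.302  0.3139] q [ 0.84    0.24   -0.0002  0.0019 -1.3131 -1.3224] F [-0.3019 -0.5672 -0.9498] open 0.501
tool axes [[-0.8860879133571965, 0.4634768233533073, -0.006119151625556801], [0.463332005645374, 0.8860298282048739, 0.0165709407058515], [0.013101997821875735, 0.011848111476896404, -0.9998439677807266]]
shift mm [-267.1029 -375.9139    9.269 ] | in target frame None
```

View pics/g6.png

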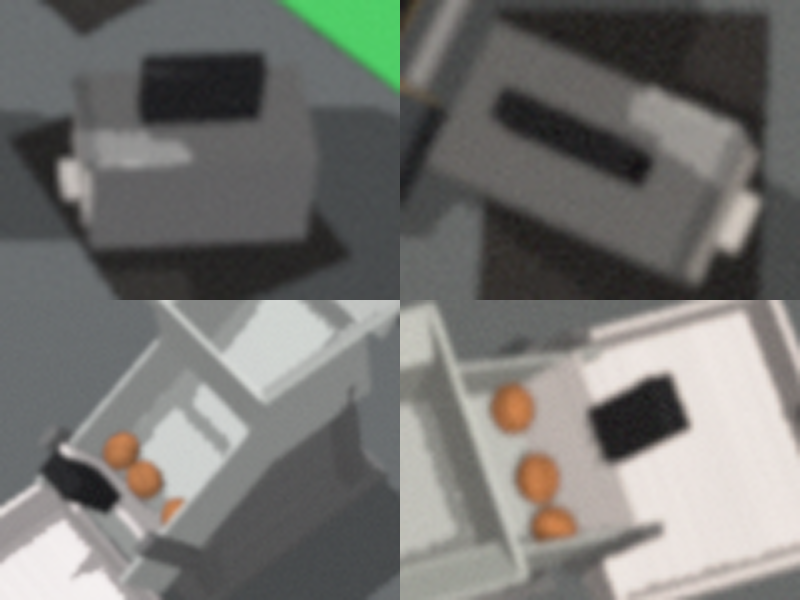

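The caddy stands upright near the mat centre with its flap shut, and the nutmegs are behind the gate. Next I'll refine the grip block by fitting its silhouette in both views.

```bash
cat > grip.py <<'E'
from h import *
import cv2,sys
CH=np.array([.5417,-.1214,0]); CY=np.radians(11.63)
Rc=Rn.from_euler('z',CY)*Rn.from_euler('x',np.radians(28))
cor=np.array([[i,j,k] for i in(-.015,.015) for j in(-.008,.008) for k in(-.0225,.0225)])
def fitgrip(sf,tf,G0=(.5495,-.1555,.126)):
    M={}
    for c,f,(x,y,w,h) in (('s',sf,(180,300,60,50)),('t',tf,(435,190,50,50))):
        g=cv2.imread(f).max(2)[y:y+h,x:x+w]; g=cv2.resize(g,None,fx=8,fy=8,interpolation=cv2.INTER_LINEAR)
        m=(g<60).astype(np.uint8); n,l,st,_=cv2.connectedComponentsWithStats(m); k=1+st[1:,4].argmax(); M[c]=((l==k).astype(np.uint8),(x,y))
    def hull(c,G):
        p=(proj(c,G+Rc.apply(cor))-np.array(M[c][1])+.5)*8-.5
        o=np.zeros_like(M[c][0]); cv2.fillConvexPoly(o,cv2.convexHull(p.astype(np.float32)).astype(np.int32),1); return o
    def cost(G): return sum((hull(c,G)^M[c][0]).sum()/M[c][0].sum() for c in 'st')
    from scipy.optimize import minimize
    G0=np.array(G0); best=None
    for s in (.004,.008):
        r=minimize(cost,G0,method='Nelder-Mead',options=dict(initial_simplex=np.vstack([G0,G0+np.eye(3)*s]),xatol=1e-4,fatol=1e-3))
        if best is None or r.fun<best.fun: best=r
    vis=[]
    for c in 'st':
        v=np.zeros(M[c][0].shape+(3,),np.uint8); v[...,0]=M[c][0]*255; v[...,2]=hull(c,best.x)*255; vis.append(cv2.resize(v,(400,400)))
    cv2.imwrite('pics/grip_'+sf.split('/')[-1],np.hstack(vis))
    return best.x,best.fun,cost(G0)
if __name__=='__main__':
    np.set_printoptions(precision=4,suppress=True)
    for n in sys.argv[1:]:
        G,f,f0=fitgrip(f'pics/scene{n}.png',f'pics/top{n}.png'); print(n,G,f,f0,'chute frame',Rn.from_euler('z',-CY).apply(G-CH))
E
python3 grip.py 0 6
```

```text
0 [ 0.5479 -0.1555  0.1232] 1.0645219862722017 1.0895610597065413 chute frame [-0.0008 -0.0346  0.1232]
6 [ 0.5481 -0.1561  0.1209] 1.0807385797780849 1.1169394434757853 chute frame [-0.0007 -0.0353  0.1209]
```

View pics/grip_scene6.png

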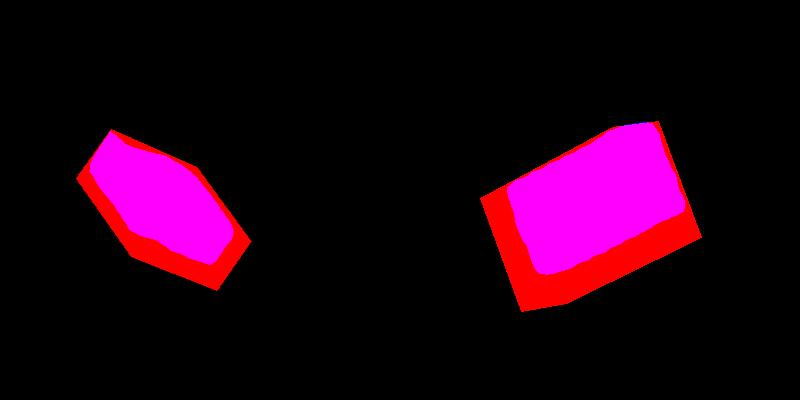

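```bash
for th in 90 115; do sed "s/g<60/g<$th/" grip.py > grip2.py; python3 grip2.py 0 6; done
```

```text
0 [ 0.5486 -0.1567  0.13  ] 1.060648513127169 1.094190146696455 chute frame [-0.0004 -0.036   0.13  ]
6 [ 0.5477 -0.1554  0.1268] 0.6157995626028892 0.6512428502598996 chute frame [-0.001  -0.0345  0.1268]
0 [ 0.549  -0.156   0.1276] 0.9257327072174548 0.9434588341270281 chute frame [ 0.0002 -0.0354  0.1276]
6 [ 0.549  -0.1561  0.1275] 0.9029411475822146 0.9225197738406696 chute frame [ 0.0001 -0.0354  0.1275]
```

View pics/grip_scene6.png

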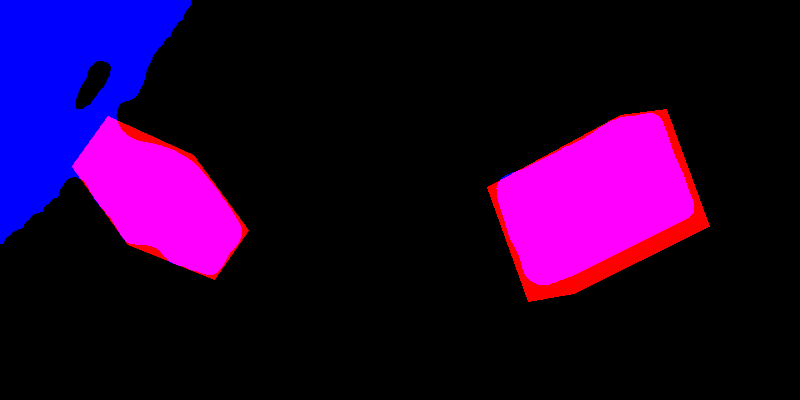

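```bash
cat >> d.py <<'E'
GR=np.array([.5485,-.1557,.127]); gz=np.array([.0946,-.4598,.8829])
def gpose(up,back=-.008): return GR+gz*(up+back), toolrot(101.63,28)
E
python3 - <<'E'
from d import *
p,R=gpose(.1); print(p); delta([p[0],p[1],.31],toolrot(101.63,0))
E
```

```text
[ 0.5572 -0.198   0.2082]
t 21.62 tcp [0.4841 0.3008 0.3086] q [ 0.84    0.2437 -0.0072 -0.0002 -1.3123 -1.3224] F [-0.9394 -0.5849 -0.5226] open 0.501
tool axes [[-0.8858941846283892, 0.46388434173780746, -0.0016766430993100192], [0.46386124869155365, 0.8858768677233295, 0.007410613673331562], [0.004922966982833302, 0.005787289796076034, -0.999971135419869]]
turn [ 0.0065  0.0041 -0.6853]
shift mm [-296.1382 -407.965    -3.9149] | in target frame [  28.966  -503.2968   -1.388 ]
```

Emit:
drive_tool --pt "0 0 -0.17 0 0 0 0.6" --pt "0 0 -0.17 0 0 0 0.6" --pt "0 0 -0.17 0 0 0 0.6" --pt "0 0 -0.175 0 0 0 0.6" --pt "0 0 0 3 -50 0 0.6" --pt "0 0 0 3 -56 0 0.6" --pt "0 0 0 3 -56 0 0.6" --pt "0 0 0 3 -56 0 0.6" --pt "0 0 0 3 -57 0 0.6" --pt "0 0 0 3 -57 0 0.6" --pt "0 0 0 3 -57 0 0.6" --pt "0 0 0 3 -57 0 0.6"

```text
t: 23.12
tcp_pos: [0.5501, -0.1426, 0.3047]
ee_rot: [-0.101, 0.995, 0.003, 0.001]
contact_force: [-0.6, -0.2, -0.5]
opening: 0.599
```

Emit:
drive_tool --pt "0 0 0 4 -57 0 0.6" --pt "-0.16 0 0 0 0 0 0.6" --pt "-0.16 0 0 0 0 0 0.6" --pt "-0.165 0 0 0 0 0 0.6" --pt "0 0 0 0 0 0 0.6" --pt "0 0 0 0 0 0 0.6"

```text
t: 23.88
tcp_pos: [0.558, -0.1974, 0.3052]
ee_rot: [-0.099, 0.965, 0.241, -0.023]
contact_force: [-0.0, -0.7, 0.2]
opening: 0.602
```

Run:
```python
from d import *
delta(*gpose(.06))
```

```text
t 23.88 tcp [ 0.558  -0.1974  0.3052] q [-0.3007  0.4455  0.3554 -0.4301 -1.7147  0.4923] F [-0.0275 -0.6601  0.1558] open 0.602
tool axes [[-0.9795520249779229, -0.20116196618125567, -0.0034196087119176682], [-0.17919280007048158, 0.8645938187590688, 0.46943313577815476], [-0.09147552002886726, 0.4604469480034616, -0.8829614019365436]]
turn [-0.      0.0032  0.0012]
shift mm [  1.3216 -45.8515 125.3916] | in target frame [  0.8614 -45.8579 125.3932]
```

Emit:
drive_tool --pt "0 0.003 0 0 -20 35 0.6" --pt "0 0 0 1 -20 45 0.6" --pt "0 0 0 0 -6 40 0.6" --pt "0 0 0 0 0 5 0.6" --pt "0 0 0 0 0 0 0.6" --pt "0 0 0 0 0 0 0.6"

```text
t: 24.62
tcp_pos: [0.5554, -0.1803, 0.1768]
ee_rot: [-0.1, 0.965, 0.24, -0.021]
contact_force: [-0.3, -0.3, 0.4]
opening: 0.6
```

Run:
```python
from d import *
import cv2
delta(*gpose(0))
f=lambda im,x,y,w,h:cv2.resize(im[y:y+h,x:x+w],(400,400),interpolation=cv2.INTER_CUBIC)
s=arm.get_image('scene')['pixels'][:,:,::-1];t=arm.get_image('top')['pixels'][:,:,::-1]
cv2.imwrite('pics/g7.png',np.hstack([f(s,150,250,120,120),f(t,400,150,120,120)]))
```

```text
t 24.62 tcp [ 0.5554 -0.1803  0.1768] q [-0.2765  0.5118  0.1421 -0.4334 -1.4473  0.5913] F [-0.2891 -0.344   0.4076] open 0.6
tool axes [[-0.9790692668720604, -0.2034040916651853, -0.007081395375717003], [-0.1831124996110312, 0.865142356657854, 0.4669031111512265], [-0.08884358813559046, 0.458427178743097, -0.8842801245288952]]
turn [-0.0029  0.0054  0.005 ]
shift mm [ 2.1052 -0.6801 63.9803] | in target frame [ 1.7566 -0.8744 63.9884]
```

View pics/g7.png

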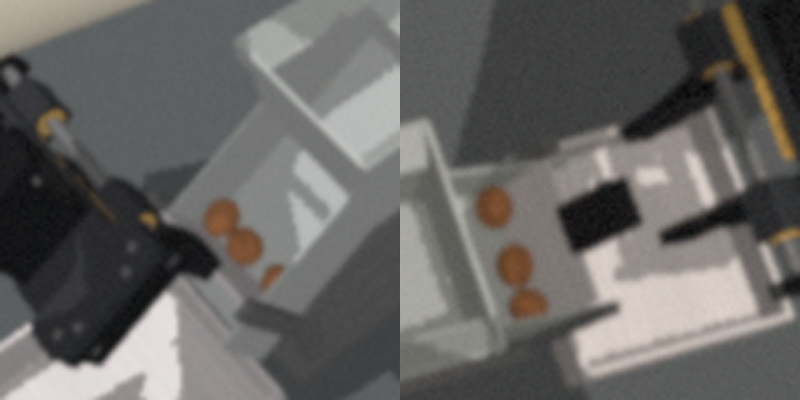

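The fingers straddle the block, about 2 mm too far toward +x, which matches the computed shift. I'll correct that and go in.

Emit:
drive_tool --pt "0 0.005 0.004 2 -0.5 10 0.6" --pt "0 0 0 0 0 25 0.6" --pt "0 0 0 0 0 18 0.6" --pt "0 0 0 0 0 8 0.6" --pt "0 0 0 0 0 0 0.6" --pt "0 0 0 0 0 0 0.6"

```text
t: 25.48
tcp_pos: [0.5469, -0.153, 0.1208]
ee_rot: [-0.098, 0.965, 0.24, -0.025]
contact_force: [-0.0, -0.4, -0.7]
opening: 0.6
```

Run:
```python
from d import *
import cv2
delta(*gpose(0))
f=lambda im,x,y,w,h:cv2.resize(im[y:y+h,x:x+w],(400,400),interpolation=cv2.INTER_CUBIC)
s=arm.get_image('scene')['pixels'][:,:,::-1];t=arm.get_image('top')['pixels'][:,:,::-1]
cv2.imwrite('pics/g8.png',np.hstack([f(s,150,270,100,100),f(t,410,165,100,100)]))
```

```text
t 25.48 tcp [ 0.5469 -0.153   0.1208] q [-0.2396  0.5402  0.0407 -0.4516 -1.3228  0.6106] F [-0.0396 -0.4095 -0.7298] open 0.6
tool axes [[-0.9794913848522339, -0.20147616553139214, 0.0019954255236073123], [-0.17703444330506157, 0.8653104412570926, 0.4689313874492971], [-0.09620516038092827, 0.4589609950466629, -0.8832323432380954]]
turn [-0.0006 -0.0017 -0.001 ]
shift mm [-1.0062  0.2406  1.1566] | in target frame [-1.0045  0.2389  1.1584]
```

View pics/g8.png

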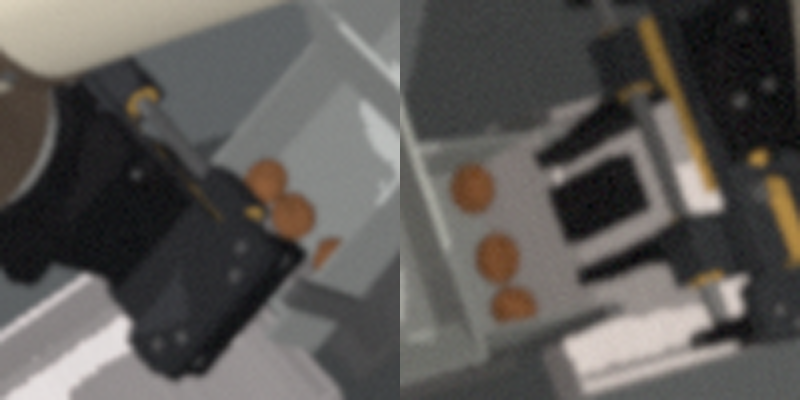

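The block is centred between the fingers. Closing.

Emit:
drive_tool --pt "0 0 0 0 0 0 0" --pt "0 0 0 0 0 0 0" --pt "0 0 0 0 0 0 0" --pt "0 0 0 0 0 0 0" --pt "0 0 0 0 0 0 0" --pt "0 0 0 0 0 0 0" --pt "0 0 0 0 0 0 0"

```text
t: 26.45
tcp_pos: [0.5487, -0.1523, 0.1205]
ee_rot: [-0.098, 0.965, 0.24, -0.024]
contact_force: [4.7, 1.4, -1.3]
opening: 0.342
```

Emit:
drive_tool --pt "0 0 0 0 0 -6 0" --pt "0 0 0 0 0 -10 0" --pt "0 0 0 0 0 -12 0" --pt "0 0 0 0 0 -10 0" --pt "0 0 0 0 0 -3 0" --pt "0 0 0 0 0 0 0" --pt "0 0 0 0 0 0 0" --pt "0 0 0 0 0 0 0" --pt "0 0 0 0 0 0 0" --pt "0 0 0 0 0 0 0" --pt "0 0 0 0 0 0 0"

```text
t: 27.82
tcp_pos: [0.5527, -0.1711, 0.1566]
ee_rot: [-0.098, 0.965, 0.24, -0.024]
contact_force: [6.2, 1.2, -1.4]
opening: 0.345
```

Run:
```python
from d import *
import cv2
delta(*gpose(0))
f=lambda im,x,y,w,h:cv2.resize(im[y:y+h,x:x+w],(400,400),interpolation=cv2.INTER_CUBIC)
s=arm.get_image('scene')['pixels'][:,:,::-1];t=arm.get_image('top')['pixels'][:,:,::-1]
cv2.imwrite('pics/g9.png',np.hstack([f(s,110,270,140,140),f(t,390,145,140,140)]))
```

```text
t 27.82 tcp [ 0.5527 -0.1711  0.1566] q [-0.2641  0.522   0.1058 -0.4387 -1.4043  0.5955] F [ 6.2355  1.1671 -1.3803] open 0.345
tool axes [[-0.9796333660214378, -0.20078913131432147, -0.0014808523044848032], [-0.17808983649742016, 0.8654315605363025, 0.46830783056022246], [-0.09274954616508746, 0.4590337011306905, -0.8835641362755904]]
turn [-0.0013  0.0017 -0.    ]
shift mm [ 1.044   0.2122 41.5873] | in target frame [ 0.9737  0.1575 41.5892]
```

View pics/g9.png

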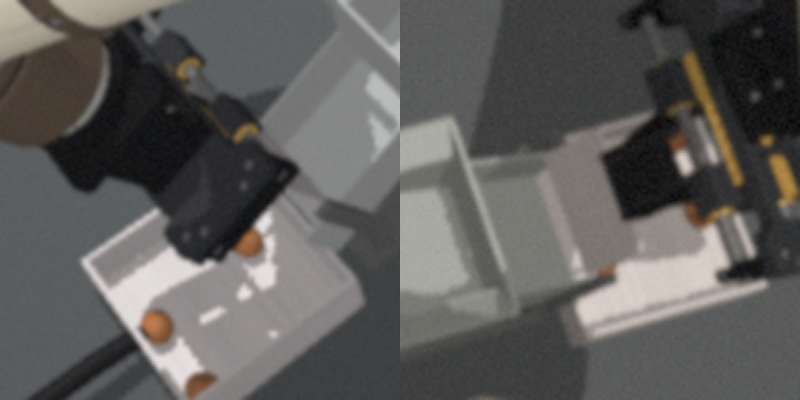

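All three nutmegs are in the tray (scene crop 155,325; 200,385; 250,243) and the trough is empty. Pushing the gate shut.

Emit:
drive_tool --pt "0 0 0 0 0 6 0" --pt "0 0 0 0 0 10 0" --pt "0 0 0 0 0 11 0" --pt "0 0 0 0 0 9 0" --pt "0 0 0 0 0 5 0" --pt "0 0 0 0 0 1 0" --pt "0 0 0 0 0 0 0" --pt "0 0 0 0 0 0 0"

```text
t: 28.92
tcp_pos: [0.5487, -0.1523, 0.1204]
ee_rot: [-0.098, 0.966, 0.24, -0.023]
contact_force: [6.6, 1.2, 2.0]
opening: 0.339
```

Run:
```python
from d import *
delta(*gpose(0))
```

```text
t 28.93 tcp [ 0.5487 -0.1523  0.1204] q [-0.2382  0.5406  0.0413 -0.4528 -1.3184  0.6111] F [6.559  1.2177 2.0353] open 0.339
tool axes [[-0.9795734429792511, -0.2010765480801327, -0.0020227758041942573], [-0.17867770680450307, 0.8657514095278669, 0.4674920042007092], [-0.09225045745610144, 0.4583041770622323, -0.8839949854984757]]
turn [-0.0022  0.002   0.0005]
shift mm [0.878  0.1774 0.6048] | in target frame [0.8768 0.1756 0.6069]
```

Emit:
drive_tool --pt "0 0 0 0 0 1.5 0" --pt "0 0 0 0 0 0 0"

```text
t: 29.18
tcp_pos: [0.5487, -0.1523, 0.1204]
ee_rot: [-0.099, 0.966, 0.239, -0.023]
contact_force: [4.8, -1.2, 6.5]
opening: 0.346
```

Emit:
drive_tool --pt "0 0 0 0 0 0 0.6" --pt "0 0 0 0 0 0 0.6" --pt "0 0 0 0 0 0 0.6" --pt "0 0 0 0 0 0 0.6" --pt "0 0 0 0 0 0 0.6" --pt "0 0 0 0 0 -15 0.6" --pt "0 0 0 0 0 -40 0.6" --pt "0 0 0 0 0 -50 0.6" --pt "0 0 0 0 0 -50 0.6" --pt "0 0 0 0 -50 0 0.6" --pt "0 0 0 0 -50 0 0.6" --pt "0 0 0 0 -50 0 0.6"

```text
t: 30.68
tcp_pos: [0.5876, -0.3536, 0.1839]
ee_rot: [-0.098, 0.965, 0.241, -0.026]
contact_force: [0.6, 0.8, 0.5]
opening: 0.601
```

Emit:
drive_tool --pt "0 0 0 0 0 -45 0.6" --pt "0 0 0 0 0 -45 0.6" --pt "0 0 0 0 0 0 0.6" --pt "0 0 0 0 0 0 0.6"

```text
t: 31.18
tcp_pos: [0.5962, -0.3935, 0.2632]
ee_rot: [-0.098, 0.965, 0.241, -0.027]
contact_force: [-0.3, 0.3, -0.8]
opening: 0.602
```

```bash
python3 - <<'E'
from d import *
import cv2
delta(*gpose(0))
for n in ('scene','top'):
    cv2.imwrite(f'pics/{n}10.png',arm.get_image(n)['pixels'][:,:,::-1])
E
python3 grip2.py 10
```

```text
t 31.18 tcp [ 0.5962 -0.3935  0.2632] q [-0.5208  0.7453  0.763  -0.3808 -1.9074  0.6538] F [-0.2616  0.2594 -0.8389] open 0.602
tool axes [[-0.9794978077804, -0.20141280704835607, 0.004114086811487998], [-0.17574629021339672, 0.8643041975988117, 0.4712658437541414], [-0.09847479895698857, 0.46088082534422703, -0.8819816204436488]]
turn [ 0.002  -0.0035 -0.0021]
shift mm [ -1.7929 149.7033 242.4131] | in target frame [ -1.2478 150.1939 242.1129]
10 [ 0.55   -0.1556  0.1289] 0.7760471160465221 0.8146518162320887 chute frame [ 0.0013 -0.0352  0.1289]
```

View pics/scene10.png

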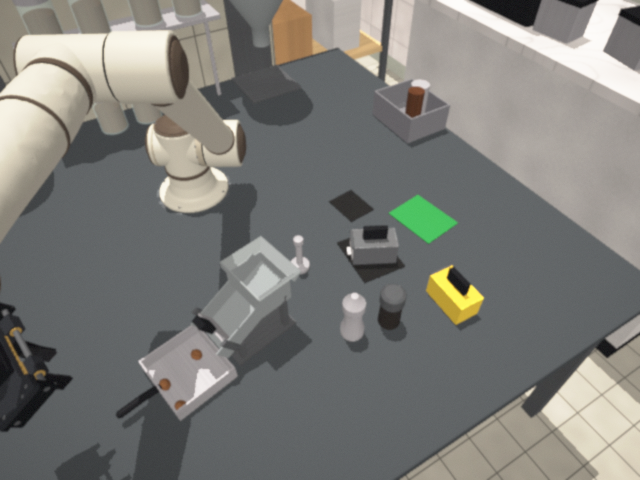

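View pics/top10.png

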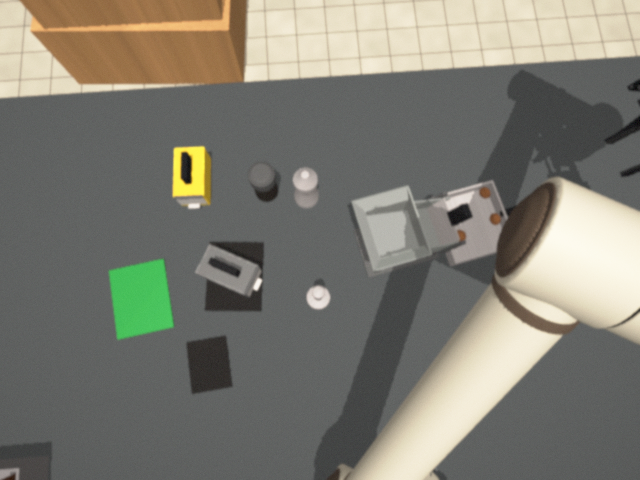

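The three nutmegs are in the tray (scene px 196,355; 165,384; 180,405). The gate grip is back at (204,324), the caddy is upright on its mat, and the bystanders haven't moved. Handing in.

```bash
python3 -c "
from cell import arm
print(arm.close_job())"
```

```text
the job is handed in; nothing more can be done
None
```

I did the whole task in order and handed it in at about 31 s; the hand-in gave no verdict.

**What I did**
- **Pouring:** I took the grey caddy off its mat and tipped it over the hopper to about 36°. All three nutmegs ran down behind the shut gate.
- **Caddy back:** I stood it upright on its mat, roughly 3 mm from the centre by the gripper's position, and let go.
- **Gate:** I pulled it up about 41 mm by its grip, and all three nutmegs ran into the tray. I then pushed it shut and let go.

**Last checks**
- Both camera views show the three nutmegs in the tray and the caddy upright with its flap shut.
- By eye, the tray, mill, grinder and tamping rod are where they started.
- With the gate pushed shut, the gripper read within 0.2 mm of its height before the pull.

**What went wrong or disagreed**
- On the first grasp I lifted before the fingers had closed, so they came up empty. The pictures showed the caddy hadn't moved, and I repeated the grasp with a longer wait.
- The final camera fit put the gate grip about 1.4 mm higher than the earlier fit. I took that as measurement noise; it is within the 5 mm limit.

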